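Level the battery-check shelf on its foot and hold the spirit level pressed

ROBOT

A 6-joint arm with a two-finger parallel gripper is mounted at the origin on the work surface. World frame = base frame: x ahead of the robot, y to its left, z up, the work surface at z = 0. Lengths are in m, angles in rad, forces in N, time in s.
With the tool pointing down it reaches from about 0.4 to 0.825 m from the base axis. Payload 7 kg.
Tool frame: the origin (TCP) lies midway between the tips of the shut fingers; the grasp point (between the pads) lies 19 mm behind it; x points along the fingers, y is the direction in which the jaws open and shut, and the axes are right-handed (so a half turn about x gives the same grasp; the last joint's range is limited). The gripper opens to 88 mm and grips with 3 to 60 N. Pads are 19 mm wide; open, the fingers measure 130 mm over their backs; the gripper's body (78 mm by 193 mm) begins 47 mm behind the grasp point.
Start: joints at [1.551, 0.359, 0.012, 0, -1.224, -0.288], TCP at [0.205, 0.643, 0.227] pointing down, gripper open.
Joint ranges: [-3.07, 3.07], [-1.43, 2.12], [-1.02, 1.25], [-3.03, 1.67], [-3.05, -0], [-3.03, 3.03]. Speed limits (rad/s): [2.39, 2.39, 3.01, 3.14, 3.14, 3.14].

INTERFACE

Orientations are given as a rotation vector (axis times angle).
In Python, from cell import get_obs, snapshot, camera_info, finish_job gives the robot as it stands.
- The arm moves only by the tool servo_tool, never from a script. Its argument "deltas" is a list that holds one entry, the list of rows, each a list of 7 numbers: the shift along the tool's x, y, z in m, then the turn, a rotation vector about the tool's x, y, z in rad, then the opening, from 0 (shut) to 1 (fully open). A call has 1 to 5 rows; each row shifts and turns the commanded pose from where the row before left it, along the tool's axes as they then stand; what a row does not reach is not made up. A row lasts 1/12 s, in which the tool goes at most 41.7 mm and 7.16 degrees, less where a joint would pass 70% of its speed; a pose out of reach is approached as far as the arm can. A call is refused whole if a number of a shift passes 0.0417 or a number of a turn 0.125, either way. A call with a gripper value outside its range is refused whole. The fingers move at their own pace and stop on an object; the grip force is fixed at half the most. Time passes only in rows, so rows that do not move let the fingers close. It gives the time, the measured TCP pose, the force and the opening at its end, in the units of the state.
- get_obs(): the state, without advancing time (a new reading comes with each control period).
- snapshot(name): name is "scene" or "top"; returns the picture (384x512x3 uint8, red, green, blue); there is no depth.
- camera_info(name): a dict with "K" (3x3 intrinsics, pixels), "position" and "rotation" of the camera in the world. Camera axes: x right, y down, z forward; pixel columns grow to the right and rows downward; lengths in m; the calibration is good to about 2 mm. A picture is of the moment at which its call begins. camera_info takes no time and is no camera call.
- finish_job(): hands the job in, once; it reports no verdict.
The state is a dict: "time_s": time; "q": joint angles; "qd": joint speeds; "joint_efforts": joint torques, N m; "eef_pos": TCP position; "tool_rot": TCP orientation; "contact_force": force on the tool from outside, world axes, zero at the start; "torque": the same for the moment, N m; "grip_width": opening from 0.0 (shut) to 1.0 (fully open).
Only numpy, scipy, OpenCV 4.12 (cv2) and the standard library are available. Lean on these libraries where they do the work, as an engineer would, in place of code of your own. Each camera call takes 0.05 s, during which the arm holds its last target. There are 200 camera calls.

TASK

Level the hinged battery-check shelf: lay the spirit level in the middle of the shelf, lengthwise from hinge to foot, and turn the black knob of the levelling foot until the bubble stands between the two lines of the vial while you press the level firmly down so that the shelf bears on its foot. Finish holding it like that, pushing on the level alone and not on the shelf or knob, with the foot bearing and the bubble between the lines; do not let go. Do not shift the small parts lying on the bench.

Things in the scene. Friction and masses are not known exactly. Their poses are not given: they have to be found in the camera images.
- stand: Fixed dark steel stand of the shelf, on the bench. Origin on the bench midway between hinge line and foot; its +y axis points to the hinge (135 mm from the origin), -y to the levelling foot (135 mm from the origin). Base plates are 6 mm thick (the foot bears on the one under it); two hinge cheeks, 182 mm apart overall, rise 84 mm at the hinge end. The stand does not move.
- shelf_mid (a point): Point on the TOP face of the grey steel shelf where the level's middle belongs, 115 mm from the hinge line (z up, +y towards the hinge, x across). The flat plate is 150 mm wide (x) and reaches 105 mm to the hinge side and 100 mm to the foot side of it; a 44 mm wide tongue carries on towards the foot, with the knob 155 mm from this point. The top lies 75 mm above the bench when the shelf is level.
- shelf (a joint): Tilt of the shelf about its hinge, rad: 0 = level, positive = foot end high. Lift springs (8.4 N m per rad) float the empty shelf to about 0.06, with the level on it to about 0.03, foot off the base. Pressing the level down with 5 N beds the shelf on its foot (8 to 15 N: firm; harder tilts it no more). At the start the foot is too short: the bedded shelf slopes down to the foot by 0.010 to 0.025.
- knob_mid (a point): Centre, half-way up, of the levelling foot's knob: round black ribbed hand knob, 40 mm diameter, 20 mm high, upright axis, standing 10 to 24 mm clear above the shelf's tongue; it can be gripped in any yaw. It rises and sinks with the shelf and with its own thread.
- foot_knob (a joint): Knob angle, rad, growing as it is turned CLOCKWISE seen from above (stops at 0 and 5.5; stays where it is left, friction 0.07 N m). Fast thread, 16 mm per turn: clockwise screws knob, stem and foot down through the shelf by 2.55 mm per rad, so the bedded foot end rises 2.55 mm and the tilt grows 0.0094 rad per rad of knob. At the start about 1.1 to 2.6 rad clockwise are wanted.
- level_mid (a point): Centre, half-way up, of the loose aluminium spirit level (about 0.23 kg): straight bar 175 mm long (its x axis), 24 mm wide, 38 mm high, flat underside, 19 mm below this point; it starts on the bench, right way up. The vial lies in a 54 mm long window in the middle of its top, sunk slightly; the solid top faces for pressing are 58 mm long on both sides of it, centred 56 mm from the middle.
- bubble (a joint): Position of the bubble along the level's x axis in m, 0 = centred. The bubble is 16 mm long, pale, in a yellow-green tube; the two black lines are 21 mm apart, so it is between them within 2.5 mm of 0. It runs to the higher end, 4 mm per 0.01 rad of tilt, and takes about 1 s to settle; stops at 16 mm.
- socket_mid (a point): Bystander, leave alone: chrome socket standing on the bench, 27 mm diameter, 38 mm high; point at its centre.
- cap_mid (a point): Bystander, leave alone: red insulating cap standing on the bench, 34 mm diameter, 26 mm high; point at its centre.
- cleaner_mid (a point): Bystander, leave alone: black plastic post cleaner standing on the bench, 42 mm diameter, 75 mm high; point at its centre.
- terminal_mid (a point): Bystander, leave alone: copper ring terminal lying on the bench, 53 mm long, 22 mm wide, 10 mm high; point near its middle.

How it is judged:
By the outcome, as a careful person would: the job done as asked, in the order asked, and still so for the second after the job is handed in, while the arm keeps its last pose, push and grip.
It also fails if it takes over 64 s, if anything falls off the work surface, if the arm or the gripper's body presses on something with over 40 N, if the wrist force passes 120 N, or if a joint passes its speed limit or range.

## Working session

There is one attempt and no reset: what is moved stays moved. The work goes in short steps, Python scripts to look and compute and a tool call to move; the robot and the scene stay as the last step left them, time stands still between calls to the robot, and variables do not carry over. Pictures are saved under pics/ and viewed, about 8 in all and at most 12, crops included, and the job is handed in when it is done.

Besides the shell and the picture viewer there is one more tool, called after "Request:" as name([rows], argument=value, ...), one row to a line, values as JSON. servo_tool: Moves the arm, as the interface text tells. Its arguments: {"type":"object","properties":{"deltas":{"type":"array","items":{"type":"array","items":{"type":"array","items":{"type":"number"}}}}},"required":["deltas"]}

```bash
mkdir -p pics; ls; python3 - <<'E'
from cell import *
import cv2,numpy as np
np.set_printoptions(precision=4,suppress=True)
for n in("scene","top"):
    im=snapshot(n); cv2.imwrite(f"pics/{n}0.png",im[...,::-1]); print(n,camera_info(n))
print(get_obs())
a=cv2.imread("pics/scene0.png");b=cv2.imread("pics/top0.png")
E
```

```text
pics
scene {'K': array([[401.6364,   0.    , 255.8436],
       [  0.    , 401.6364, 188.5297],
       [  0.    ,   0.    ,   1.    ]]), 'position': array([1.0939, 0.6253, 0.8465]), 'rotation': array([-0.9153, -2.4619,  1.117 ])}
top {'K': array([[449.925 ,   0.    , 249.3985],
       [  0.    , 449.925 , 193.0687],
       [  0.    ,   0.    ,   1.    ]]), 'position': array([ 0.3152, -0.0275,  1.189 ]), 'rotation': array([-2.0697,  2.1445, -0.2267])}
{'time_s': 0.1, 'q': array([ 1.5511,  0.3593,  0.0112, -0.0003, -1.2241, -0.2881]), 'qd': array([ 0.001 , -0.0028,  0.0024,  0.0021, -0.0007, -0.001 ]), 'joint_efforts': array([ -0.0022, -58.4164,  29.3752,   7.0155,   0.0102,  -0.0001]), 'eef_pos': array([0.2044, 0.6429, 0.2257]), 'tool_rot': array([-2.056 ,  0.3206,  2.0562]), 'contact_force': array([ 0.0037, -0.5998, -0.0385]), 'torque': array([ 0.0239,  0.0184, -0.0153]), 'grip_width': 0.993798931371894}
```

View pics/scene0.png

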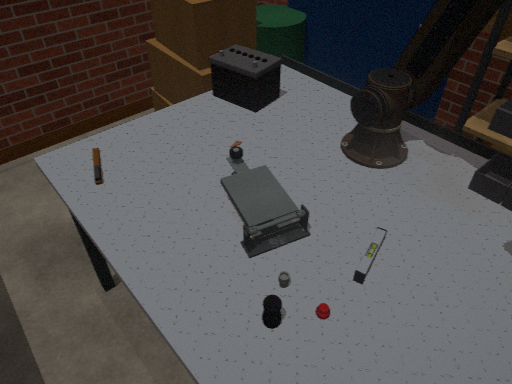

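View pics/top0.png

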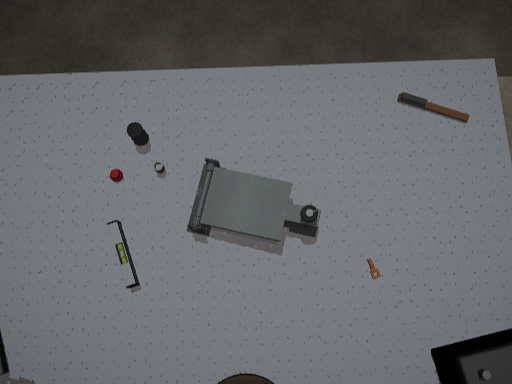

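The scene view shows the level at about (372,252), the shelf around (262,195) and the knob at (236,153). In the top view the level is around (124,253), the shelf around (247,205), the knob at (309,213), and the small parts are at (138,133), (116,175), (159,168) and (373,268). Next I'll enlarge the relevant crops.

```bash
cat > h.py <<'E'
import numpy as np,cv2
from scipy.spatial.transform import Rotation as R
from cell import *
np.set_printoptions(precision=4,suppress=True)
def ray(n,uv):
    c=camera_info(n); d=R.from_rotvec(c["rotation"]).as_matrix()@np.linalg.inv(c["K"])@np.array([*uv,1.]); return np.array(c["position"]),d/np.linalg.norm(d)
def onz(n,uv,z):
    p,d=ray(n,uv); return p+d*(z-p[2])/d[2]
def tri(a,b):
    p,d=ray("scene",a); q,e=ray("top",b)
    s=np.linalg.lstsq(np.c_[d,-e],q-p,rcond=None)[0]; x,y=p+s[0]*d,q+s[1]*e
    return (x+y)/2,np.linalg.norm(x-y)
def proj(n,X):
    c=camera_info(n); v=c["K"]@R.from_rotvec(c["rotation"]).as_matrix().T@(np.array(X)-c["position"]); return v[:2]/v[2]
def obs():
    o=get_obs(); T=R.from_rotvec(o["tool_rot"]).as_matrix()
    print("t",o["time_s"],"pos",o["eef_pos"],"F",o["contact_force"],"M",o["torque"],"g",round(o["grip_width"],3)); print("tool axes (cols)\n",T); return o,T
def vial(im):
    h=cv2.cvtColor(im,cv2.COLOR_BGR2HSV); m=cv2.inRange(h,(25,110,60),(45,255,255))
    n,l,s,c=cv2.connectedComponentsWithStats(m); i=1+np.argmax(s[1:,4]); return c[i],s[i]
E
python3 - <<'E'
from h import *
a=cv2.imread("pics/scene0.png");b=cv2.imread("pics/top0.png")
va,sa=vial(a);vb,sb=vial(b);print(va,sa,vb,sb,tri(va,vb))
f=lambda im,x,y,w,h,s:cv2.resize(im[y:y+h,x:x+w],None,fx=s,fy=s,interpolation=cv2.INTER_CUBIC)
cv2.imwrite("pics/c1.png",np.vstack([np.hstack([f(b,180,150,150,100,5)])]))
cv2.imwrite("pics/c2.png",np.hstack([f(a,215,140,100,115,5),f(b,95,210,60,115,5)]))
obs()
E
```

```text
[373.381  246.5714] [371 244   5   6  21] [122.1587 252.9365] [118 243   9  20  63] (array([0.4189, 0.3008, 0.0445]), np.float64(0.00984257953238999))
t 0.1 pos [0.2044 0.6429 0.2257] F [ 0.0037 -0.5998 -0.0385] M [ 0.0239  0.0184 -0.0153] g 0.994
tool axes (cols)
 [[-0.0003 -0.303  -0.953 ]
 [-0.0015 -0.953   0.303 ]
 [-1.      0.0015 -0.0002]]
```

View pics/c1.png

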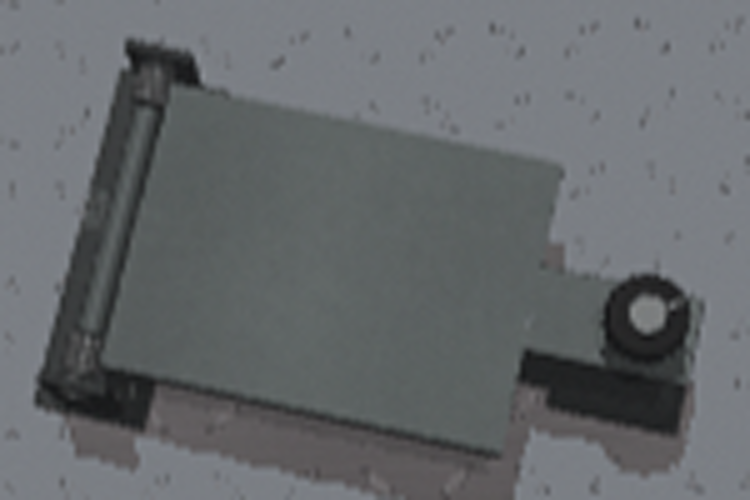

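View pics/c2.png

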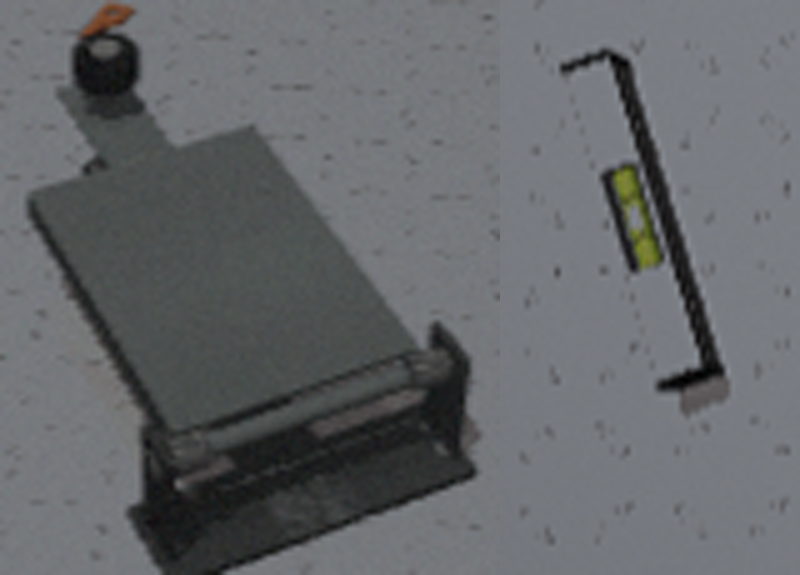

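The crops show all four shelf corners in both views, the knob disk at top (309.5,212.9) and scene (236,149), and the level's top-face edges with the bubble at one third of the vial. I'll triangulate from these.

```bash
python3 - <<'E'
from h import *
T=lambda x,y:((x+.5)/5-.5+180,(y+.5)/5-.5+150)
S=lambda x,y:((x+.5)/5-.5+215,(y+.5)/5-.5+140)
L=lambda x,y:((x+.5-500)/5-.5+95,(y+.5)/5-.5+210)
P={}
for n,s,t in [("FL",(30,198),(562,163)),("FR",(252,127),(500,455)),("HL",(165,432),(170,88)),("HR",(420,345),(105,370)),("knobtop",(106,47),(648,315))]:
    P[n],g=tri(S(*s),T(*t)); print(n,P[n],"gap",g, "onz .078 top",onz("top",T(*t),.078))
print("sizes",[np.linalg.norm(P[a]-P[b]) for a,b in(("FL","FR"),("HL","HR"),("FL","HL"),("FR","HR"))])
F=(P["FL"]+P["FR"])/2;H=(P["HL"]+P["HR"])/2
d=(H-F)/np.linalg.norm(H-F);print("dir",d,"yaw",np.arctan2(d[1],d[0]),"mid",F+d*.1, "knob exp",F-d*.055)
# level top face corners at z=.038
c=[onz("top",L(*p),.038) for p in((566,70),(613,53),(660,387),(703,374))]
print(np.array(c));m=np.mean(c,0);e=(c[0]+c[1]-c[2]-c[3])/2;print("level mid",m,"len",np.linalg.norm(e),"wid",np.linalg.norm(c[0]-c[1]),"yaw",np.arctan2(e[1],e[0]))
a=cv2.imread("pics/scene0.png");b=cv2.imread("pics/top0.png")
for n,im,x0,y0,x1,y1 in(("scene",a,362,238,385,262),("top",b,112,240,132,270)):
    s=im[y0:y1,x0:x1].astype(int); m=(np.minimum(s[...,1],s[...,2])-s[...,0]>25)
    ys,xs=np.nonzero(m); hull=cv2.minAreaRect(np.c_[xs+x0,ys+y0].astype(np.float32)); print(n,m.sum(),hull)
    P[n]=hull[0]
print(tri(P["scene"],P["top"]),onz("top",P["top"],.036),onz("scene",P["scene"],.036))
for nm,uv,h in(("cleaner",(135,130),.07),("cap",(116,174),.026),("socket",(159,166),.038),("term",(373,268),.01)):print(nm,onz("top",uv,h))
E
```

```text
FL [ 0.579  -0.1375  0.0836] gap 0.005169466836605141 onz .078 top [ 0.5823 -0.14    0.078 ]
FR [ 0.4339 -0.1001  0.0844] gap 0.00172015350173244 onz .078 top [ 0.4351 -0.1012  0.078 ]
HL [0.6318 0.0573 0.0734] gap 0.004134970898059839 onz .078 top [0.629  0.0584 0.078 ]
HR [0.4843 0.0952 0.0724] gap 0.0031302244512725627 onz .078 top [0.4845 0.0934 0.078 ]
knobtop [ 0.492  -0.1699  0.1345] gap 0.0029261954349071263 onz .078 top [ 0.5025 -0.1786  0.078 ]
sizes [np.float64(0.14990696803600542), np.float64(0.15226063950727795), np.float64(0.20208935308986622), np.float64(0.2020993620491976)]
dir [ 0.2552  0.9653 -0.0548] yaw 1.3122939032241057 mid [ 0.532  -0.0223  0.0785] knob exp [ 0.4924 -0.1719  0.087 ]
[[0.4991 0.3376 0.038 ]
 [0.5071 0.3135 0.038 ]
 [0.3368 0.2852 0.038 ]
 [0.3424 0.2638 0.038 ]]
level mid [0.4214 0.3    0.038 ] len 0.17129710468419682 wid 0.02536572196806598 yaw 0.302625463078622
scene 47 ((371.6000061035156, 250.30003356933594), (4.0249223709106445, 14.310833930969238), 26.56505012512207)
top 72 ((121.92162322998047, 252.87026977539062), (19.997840881347656, 4.190723896026611), 72.89727020263672)
(array([0.4215, 0.3027, 0.0331]), np.float64(0.0051824816802931925)) [0.4227 0.2997 0.036 ] [0.422  0.3058 0.036 ]
cleaner [0.7402 0.2638 0.07  ]
cap [0.6343 0.3237 0.026 ]
socket [0.6489 0.2064 0.038 ]
term [ 0.3631 -0.3434  0.01  ]
```

The points agree with the sizes given: the shelf measures 150 × 202 mm, the level about 172 mm, and the knob lies on the shelf axis. Next I'll move above the level at (0.4215, 0.301), yaw 0.303.

Request:
servo_tool([
  [[0.007, 0.0173, -0.0207, 0, 0, 0, 1], [0.007, 0.0173, -0.0207, 0, 0, 0, 1], [0.007, 0.0173, -0.0207, 0, 0, 0, 1], [0.007, 0.0173, -0.0207, 0, 0, 0, 1], [0.007, 0.0173, -0.0207, 0, 0, 0, 1]],
])

```text
time_s: 0.52
eef_pos: [0.2773, 0.5281, 0.1908]
tool_rot: [-2.056, 0.32, 2.056]
contact_force: [0.0, 0.7, -0.4]
grip_width: 0.997
```

Request:
servo_tool([
  [[0.007, 0.0173, -0.0207, 0, 0, 0, 1], [0.007, 0.0173, -0.0207, 0, 0, 0, 1], [0.007, 0.0173, -0.0207, 0, 0, 0, 1], [0.007, 0.0173, -0.0207, 0, 0, 0, 1], [0.007, 0.0173, -0.0207, 0, 0, 0, 1]],
])

```text
time_s: 0.93
eef_pos: [0.3497, 0.4142, 0.156]
tool_rot: [-2.056, 0.319, 2.056]
contact_force: [-0.1, -0.1, 1.0]
grip_width: 1.003
```

Request:
servo_tool([
  [[0.007, 0.0173, -0.0207, 0, 0, 0, 1], [0.007, 0.0173, -0.0207, 0, 0, 0, 1], [0.007, 0.0173, -0.0207, 0, 0, 0, 1], [0.007, 0.0173, -0.0207, 0, 0, 0, 1], [0.007, 0.0173, -0.0207, 0, 0, 0, 1]],
])

```text
time_s: 1.35
eef_pos: [0.4221, 0.3005, 0.1211]
tool_rot: [-2.055, 0.319, 2.056]
contact_force: [-0.1, 0.2, -0.3]
grip_width: 0.997
```

Request:
servo_tool([
  [[0, 0, 0, -0.122, 0, 0, 1], [0, 0, 0, -0.122, 0, 0, 1], [0, 0, 0, -0.122, 0, 0, 1], [0, 0, 0, -0.122, 0, 0, 1], [0, 0, 0, -0.122, 0, 0, 1]],
])

```text
time_s: 1.77
eef_pos: [0.4217, 0.3015, 0.1213]
tool_rot: [2.055, 0.318, -2.056]
contact_force: [-0.5, 0.2, 0.2]
grip_width: 0.999
```

Request:
servo_tool([
  [[0, 0, 0, 0, 0, 0, 1], [0, 0, 0, 0, 0, 0, 1]],
])

```text
time_s: 1.93
eef_pos: [0.4217, 0.3017, 0.1214]
tool_rot: [2.061, 0.309, -2.061]
contact_force: [0.0, 0.9, -0.5]
grip_width: 1.003
```

```bash
python3 - <<'E'
from h import *
o,T=obs();print(o["q"],T.T@(np.array([.4215,.301,.010])-o["eef_pos"]),"yaw err x-turn",np.arctan2(*(T.T@[-.298,.954,0])[[2,1]]))
E
```

```text
t 1.9333 pos [0.4217 0.3017 0.1214] F [ 0.0093  0.8781 -0.5377] M [-0.0063 -0.0668 -0.0183] g 1.003
tool axes (cols)
 [[-0.0003  0.2939 -0.9559]
 [-0.0003 -0.9559 -0.2939]
 [-1.      0.0002  0.0004]]
[ 0.9999  0.1998 -0.4733 -0.0001 -0.8982  0.8692] [0.1114 0.0006 0.0003] yaw err x-turn 3.13708366592255
```

Request:
servo_tool([
  [[0.02, 0, 0, 0, 0, 0, 1], [0.025, 0, 0, 0, 0, 0, 1], [0.025, 0, 0, 0, 0, 0, 1], [0.025, 0, 0, 0, 0, 0, 1], [0.016, 0, 0, 0, 0, 0, 1]],
])

```text
time_s: 2.35
eef_pos: [0.421, 0.301, 0.0084]
tool_rot: [2.059, 0.307, -2.063]
contact_force: [-0.2, 0.5, 0.4]
grip_width: 0.998
```

Request:
servo_tool([
  [[0, 0, 0, 0, 0, 0, 1], [0, 0, 0, 0, 0, 0, 0], [0, 0, 0, 0, 0, 0, 0], [0, 0, 0, 0, 0, 0, 0], [0, 0, 0, 0, 0, 0, 0]],
])

```text
time_s: 2.77
eef_pos: [0.4223, 0.3026, 0.0118]
tool_rot: [2.061, 0.315, -2.058]
contact_force: [0.2, -1.0, -0.2]
grip_width: 0.76
```

Request:
servo_tool([
  [[0, 0, 0, 0, 0, 0, 0], [0, 0, 0, 0, 0, 0, 0], [0, 0, 0, 0, 0, 0, 0], [0, 0, 0, 0, 0, 0, 0], [0, 0, 0, 0, 0, 0, 0]],
])

```text
time_s: 3.18
eef_pos: [0.4218, 0.3019, 0.0106]
tool_rot: [2.059, 0.314, -2.059]
contact_force: [0.5, -0.7, -0.2]
grip_width: 0.376
```

Request:
servo_tool([
  [[0, 0, 0, 0, 0, 0, 0], [0, 0, 0, 0, 0, 0, 0], [0, 0, 0, 0, 0, 0, 0], [0, 0, 0, 0, 0, 0, 0], [0, 0, 0, 0, 0, 0, 0]],
])

```text
time_s: 3.6
eef_pos: [0.4218, 0.302, 0.0106]
tool_rot: [2.059, 0.314, -2.059]
contact_force: [-0.2, 0.8, 0.4]
grip_width: 0.274
```

Request:
servo_tool([
  [[-0.01, 0, 0, 0, 0, 0, 0], [-0.03, 0, 0, 0, 0, 0, 0], [-0.04, 0, 0, 0, 0, 0, 0], [-0.04, 0, 0, 0, 0, 0, 0], [-0.03, 0, 0, 0, 0, 0, 0]],
])

```text
time_s: 4.02
eef_pos: [0.422, 0.3018, 0.1642]
tool_rot: [2.061, 0.315, -2.057]
contact_force: [0.9, 1.1, -2.3]
grip_width: 0.273
```

```bash
python3 - <<'E'
from h import *
o,T=obs()
s=snapshot("scene");t=snapshot("top")
f=lambda im,x,y,w,h,k:cv2.resize(im[y:y+h,x:x+w,::-1],None,fx=k,fy=k,interpolation=cv2.INTER_CUBIC)
cv2.imwrite("pics/c3.png",np.hstack([f(s,320,170,110,110,3.6),f(t,70,180,110,110,3.6)]))
print(T.T@(np.array([.532,-.0223,.16])-o["eef_pos"]))
E
```

```text
t 4.0167 pos [0.422  0.3018 0.1642] F [ 0.8534  1.099  -2.3161] M [ 0.1788 -0.184  -0.0331] g 0.273
tool axes (cols)
 [[ 0.0013  0.2979 -0.9546]
 [ 0.0012 -0.9546 -0.2979]
 [-1.     -0.0007 -0.0016]]
[ 0.004   0.3421 -0.0085]
```

View pics/c3.png

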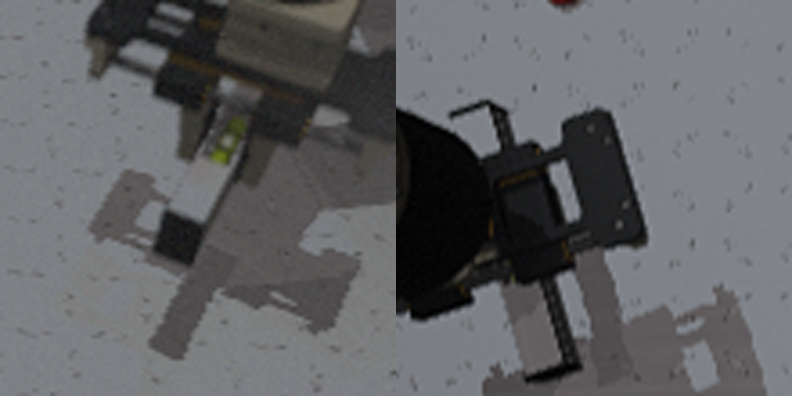

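The level is held by its middle: the opening is 24 mm and the weight 2.3 N. I'll carry it over the shelf.

Request:
servo_tool([
  [[0, 0.03, -0.0008, 0, 0, 0, 0], [0, 0.0342, -0.0008, 0, 0, 0, 0], [0, 0.0342, -0.0008, 0, 0, 0, 0], [0, 0.0342, -0.0008, 0, 0, 0, 0], [0, 0.0342, -0.0008, 0, 0, 0, 0]],
])

```text
time_s: 4.53
eef_pos: [0.4747, 0.1419, 0.1603]
tool_rot: [2.057, 0.314, -2.06]
contact_force: [0.2, 0.6, -2.6]
grip_width: 0.271
```

Request:
servo_tool([
  [[0, 0.0384, -0.0009, 0, 0, 0, 0], [0, 0.0342, -0.0009, 0, 0, 0, 0], [0, 0.0342, -0.0009, 0, 0, 0, 0], [0, 0.0342, -0.0009, 0, 0, 0, 0], [0, 0.0342, -0.0009, 0, 0, 0, 0]],
])

```text
time_s: 4.95
eef_pos: [0.5311, -0.024, 0.1602]
tool_rot: [2.058, 0.313, -2.06]
contact_force: [0.5, 1.1, -2.5]
grip_width: 0.268
```

Request:
servo_tool([
  [[0, 0, 0, 0.1184, 0, 0, 0], [0, 0, 0, 0.1184, 0, 0, 0], [0, 0, 0, 0.1184, 0, 0, 0], [0, 0, 0, 0.1184, 0, 0, 0], [0, 0, 0, 0.1184, 0, 0, 0]],
])

```text
time_s: 5.37
eef_pos: [0.5308, -0.0226, 0.16]
tool_rot: [-2.06, 0.308, 2.064]
contact_force: [0.5, -0.4, -2.1]
grip_width: 0.275
```

Request:
servo_tool([
  [[0, 0, 0, 0.1184, 0, 0, 0], [0, 0, 0, 0.1184, 0, 0, 0], [0, 0, 0, 0.1184, 0, 0, 0], [0, 0, 0, 0.1184, 0, 0, 0], [0, 0, 0, 0.1184, 0, 0, 0]],
])

```text
time_s: 5.78
eef_pos: [0.5308, -0.0223, 0.16]
tool_rot: [-1.691, 0.806, 1.693]
contact_force: [0.8, -0.4, -2.1]
grip_width: 0.27
```

Request:
servo_tool([
  [[0, 0, 0, 0.1184, 0, 0, 0], [0, 0, 0, 0.1184, 0, 0, 0], [0, 0, 0, 0.1184, 0, 0, 0], [0, 0, 0, 0.1184, 0, 0, 0], [0, 0, 0, 0.1184, 0, 0, 0]],
])

```text
time_s: 6.2
eef_pos: [0.5308, -0.0223, 0.1601]
tool_rot: [-1.275, 1.166, 1.277]
contact_force: [-0.3, -0.8, -2.4]
grip_width: 0.273
```

Request:
servo_tool([
  [[0, 0, 0, 0.1184, 0, 0, 0], [0, 0, 0, 0.1184, 0, 0, 0], [0, 0, 0, 0.1184, 0, 0, 0], [0, 0, 0, 0, 0, 0, 0], [0, 0, 0, 0, 0, 0, 0]],
])

```text
time_s: 6.62
eef_pos: [0.5311, -0.0222, 0.1602]
tool_rot: [-1.019, 1.32, 1.02]
contact_force: [-0.1, 0.3, -2.8]
grip_width: 0.269
```

```bash
python3 - <<'E'
from h import *
o,T=obs()
t=snapshot("top");s=snapshot("scene")
print(o["q"],T.T@(np.array([.532,-.0223,.16])-o["eef_pos"]),"xturn",np.arctan2(*(T.T@[-.9653,.2552,0])[[2,1]]))
f=lambda im,x,y,w,h,k:cv2.resize(im[y:y+h,x:x+w,::-1],None,fx=k,fy=k,interpolation=cv2.INTER_CUBIC)
cv2.imwrite("pics/c4.png",np.hstack([f(s,200,120,130,150,3),f(t,180,120,130,150,3)]))
E
```

```text
t 6.6167 pos [ 0.5311 -0.0222  0.1602] F [-0.1498  0.3017 -2.8482] M [ 0.0487 -0.0587  0.0045] g 0.269
tool axes (cols)
 [[-0.0012 -0.9677  0.2519]
 [-0.0001  0.2519  0.9677]
 [-1.      0.0011 -0.0004]]
[ 0.3271  0.1795 -0.3964 -0.0003 -0.9961 -0.5816] [ 0.0002 -0.0009  0.0002] xturn 0.003790863169758783
```

View pics/c4.png

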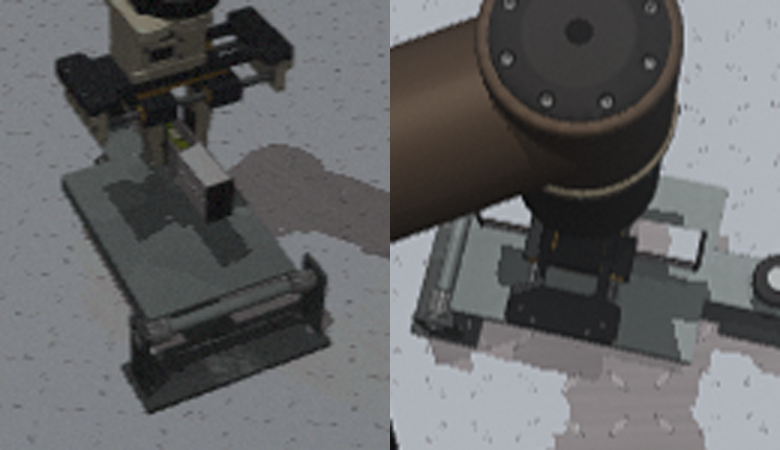

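Request:
servo_tool([
  [[0.016, -0.001, 0, 0.004, 0, 0, 0], [0.016, 0, 0, 0, 0, 0, 0], [0.016, 0, 0, 0, 0, 0, 0], [0.012, 0, 0, 0, 0, 0, 0], [0.006, 0, 0, 0, 0, 0, 0]],
])

```text
time_s: 7.13
eef_pos: [0.5319, -0.0226, 0.0931]
tool_rot: [-1.015, 1.323, 1.017]
contact_force: [-0.0, 1.2, -2.0]
grip_width: 0.273
```

Request:
servo_tool([
  [[0.003, 0, 0, 0, 0, 0, 0], [0.002, 0, 0, 0, 0, 0, 0], [0, 0, 0, 0, 0, 0, 0], [0, 0, 0, 0, 0, 0, 0]],
])

```text
time_s: 7.47
eef_pos: [0.5329, -0.0224, 0.0902]
tool_rot: [-1.014, 1.321, 1.014]
contact_force: [-0.7, -0.5, -0.6]
grip_width: 0.274
```

Request:
servo_tool([
  [[0.002, 0, 0, 0, 0, 0, 0], [0.001, 0, 0, 0, 0, 0, 0], [0, 0, 0, 0, 0, 0, 0], [0, 0, 0, 0, 0, 0, 0]],
])

```text
time_s: 7.8
eef_pos: [0.5331, -0.0223, 0.0869]
tool_rot: [-1.014, 1.321, 1.014]
contact_force: [0.2, -1.4, 0.3]
grip_width: 0.27
```

Request:
servo_tool([
  [[0, 0, 0, 0, 0, 0, 0.4], [0, 0, 0, 0, 0, 0, 0.6], [0, 0, 0, 0, 0, 0, 0.6], [0, 0, 0, 0, 0, 0, 0.6], [0, 0, 0, 0, 0, 0, 0.6]],
])

```text
time_s: 8.22
eef_pos: [0.5327, -0.0223, 0.0866]
tool_rot: [-1.014, 1.322, 1.014]
contact_force: [-0.2, 0.3, -0.1]
grip_width: 0.572
```

Request:
servo_tool([
  [[-0.01, 0, 0, 0, 0, 0, 0.6], [-0.02, 0, 0, 0, 0, 0, 0.6], [-0.02, 0, 0, 0, 0, 0, 0.6], [-0.01, 0, 0, 0, 0, 0, 0.2], [0, 0, -0.0, 0, 0, 0, 0]],
])

```text
time_s: 8.63
eef_pos: [0.5343, -0.022, 0.1497]
tool_rot: [-1.015, 1.317, 1.012]
contact_force: [0.6, -0.0, -0.2]
grip_width: 0.502
```

Request:
servo_tool([
  [[0, 0, -0.02, 0, 0, 0, 0], [0, 0, -0.02, 0, 0, 0, 0], [0, 0, -0.022, 0, 0, 0, 0], [0, 0, 0, 0, 0, 0, 0], [0, 0, 0, 0, 0, 0, 0]],
])

```text
time_s: 9.05
eef_pos: [0.516, -0.083, 0.1462]
tool_rot: [-1.012, 1.323, 1.013]
contact_force: [0.5, -0.3, -0.4]
grip_width: 0.128
```

```bash
python3 - <<'E'
from h import *
o,T=obs()
t=snapshot("top");s=snapshot("scene")
f=lambda im,x,y,w,h,k:cv2.resize(im[y:y+h,x:x+w,::-1],None,fx=k,fy=k,interpolation=cv2.INTER_CUBIC)
cv2.imwrite("pics/c5.png",np.hstack([f(s,200,130,100,120,4),f(t,195,150,100,120,4)]))
E
```

```text
t 9.05 pos [ 0.516  -0.083   0.1462] F [ 0.45  -0.323 -0.403] M [ 0.0837 -0.0821  0.0178] g 0.128
tool axes (cols)
 [[-0.0006 -0.9653  0.261 ]
 [ 0.0001  0.261   0.9653]
 [-1.      0.0006 -0.0001]]
```

View pics/c5.png

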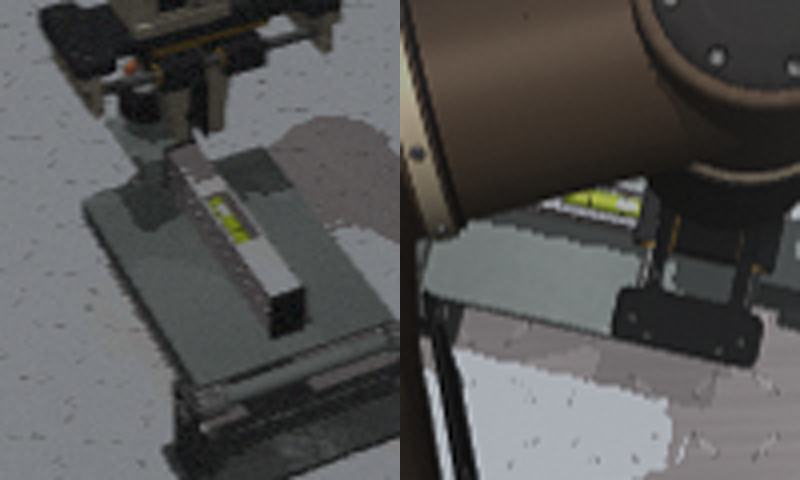

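The level lies centred and lengthwise. The scene view shows the vial clearly, while the arm partly hides it from the top camera. Next I'll press.

Request:
servo_tool([
  [[0.01, 0, 0, 0, 0, 0, 0], [0.008, 0, 0, 0, 0, 0, 0], [0.006, 0, 0, 0, 0, 0, 0], [0.004, 0, 0, 0, 0, 0, 0], [0.002, 0, 0, 0, 0, 0, 0]],
])

```text
time_s: 9.57
eef_pos: [0.5161, -0.0821, 0.1154]
tool_rot: [-1.014, 1.323, 1.015]
contact_force: [-0.6, -0.9, 0.5]
grip_width: 0.005
```

Request:
servo_tool([
  [[0.002, 0, 0, 0, 0, 0, 0], [0.002, 0, 0, 0, 0, 0, 0], [0.001, 0, 0, 0, 0, 0, 0], [0, 0, 0, 0, 0, 0, 0]],
])

```text
time_s: 9.9
eef_pos: [0.5166, -0.0824, 0.1116]
tool_rot: [-1.014, 1.322, 1.014]
contact_force: [-1.6, -0.8, 2.3]
grip_width: 0.003
```

Request:
servo_tool([
  [[0.001, 0, 0, 0, 0, 0, 0], [0, 0, 0, 0, 0, 0, 0], [0, 0, 0, 0, 0, 0, 0]],
])

```text
time_s: 10.15
eef_pos: [0.5167, -0.0823, 0.1108]
tool_rot: [-1.014, 1.322, 1.014]
contact_force: [-1.7, -1.9, 3.4]
grip_width: 0.007
```

Request:
servo_tool([
  [[0.001, 0, 0, 0, 0, 0, 0], [0, 0, 0, 0, 0, 0, 0], [0, 0, 0, 0, 0, 0, 0]],
])

```text
time_s: 10.4
eef_pos: [0.5167, -0.0824, 0.11]
tool_rot: [-1.014, 1.322, 1.014]
contact_force: [-2.1, -1.5, 5.8]
grip_width: 0.006
```

Request:
servo_tool([
  [[0.001, 0, 0, 0, 0, 0, 0], [0, 0, 0, 0, 0, 0, 0], [0, 0, 0, 0, 0, 0, 0]],
])

```text
time_s: 10.65
eef_pos: [0.5169, -0.0824, 0.1099]
tool_rot: [-1.015, 1.321, 1.013]
contact_force: [-4.9, -1.3, 13.7]
grip_width: 0.005
```

Request:
servo_tool([
  [[0.001, 0, 0, 0, 0, 0, 0], [0, 0, 0, 0, 0, 0, 0], [0, 0, 0, 0, 0, 0, 0]],
])

```text
time_s: 10.9
eef_pos: [0.5171, -0.0825, 0.1098]
tool_rot: [-1.016, 1.321, 1.013]
contact_force: [-7.2, -0.3, 22.2]
grip_width: 0.009
```

Request:
servo_tool([
  [[-0.001, 0, 0, 0, 0, 0, 0], [0, 0, 0, 0, 0, 0, 0], [0, 0, 0, 0, 0, 0, 0], [0, 0, 0, 0, 0, 0, 0], [0, 0, 0, 0, 0, 0, 0]],
])

```text
time_s: 11.32
eef_pos: [0.5169, -0.0825, 0.1099]
tool_rot: [-1.015, 1.321, 1.013]
contact_force: [-4.8, -1.9, 14.0]
grip_width: 0.006
```

Request:
servo_tool([
  [[0, 0, 0, 0, 0, 0, 0], [0, 0, 0, 0, 0, 0, 0], [0, 0, 0, 0, 0, 0, 0], [0, 0, 0, 0, 0, 0, 0], [0, 0, 0, 0, 0, 0, 0]],
])

```text
time_s: 11.73
eef_pos: [0.5169, -0.0824, 0.1099]
tool_rot: [-1.015, 1.321, 1.013]
contact_force: [-4.9, -1.5, 13.8]
grip_width: 0.007
```

```bash
cat > bub.py <<'E'
from h import *
import sys
def rect(im,n,c,yaw,z,k=2000.):   # rectify the plane z to k px/m, axis along yaw, 70 x 24 mm about c
    d=np.array([np.cos(yaw),np.sin(yaw),0]);e=np.array([-d[1],d[0],0]);c=np.array([c[0],c[1],z])
    w=np.array([(-.04,-.016),(.04,-.016),(.04,.016),(-.04,.016)])
    src=np.float32([proj(n,c+a*d+b*e) for a,b in w]); dst=np.float32([((a+.04)*k,(b+.016)*k) for a,b in w])
    return cv2.warpPerspective(im,cv2.getPerspectiveTransform(src,dst),(int(.08*k),int(.032*k)),flags=cv2.INTER_CUBIC)
if __name__=="__main__":
    o,T=obs(); out=[]
    for n in("scene","top"):
        im=np.mean([snapshot(n)[...,::-1] for _ in range(3)],0).astype(np.uint8)
        cv2.imwrite(f"pics/{sys.argv[1]}_{n}.png",im)
        r=rect(im,n,(.532,-.0223),1.312,.110); out.append(cv2.resize(r,None,fx=4,fy=4))
        i=r.astype(int); y=np.minimum(i[...,1],i[...,2])-i[...,0]   # yellowness
        rows=np.argsort(y.max(1))[-1:]; row=int(np.median(np.nonzero((y>40).sum(1)>20)[0])) if ((y>40).sum(1)>20).any() else int(rows[0])
        p=y[row-3:row+4].mean(0); b=i[row-3:row+4,:,0].mean(0)
        print(n,"row",row,"mm from centre: yellowness / blue"); 
        for q in range(0,160,4): print((q/2-40),int(p[q]),int(b[q]),end=" | ")
        print()
    cv2.imwrite(f"pics/{sys.argv[1]}.png",np.vstack(out))
E
python3 bub.py b1
```

```text
t 11.7333 pos [ 0.5169 -0.0824  0.1099] F [-4.8673 -1.4587 13.7878] M [-0.3665  1.8213  0.0309] g 0.007
tool axes (cols)
 [[ 0.0011 -0.9659  0.2587]
 [-0.0004  0.2587  0.9659]
 [-1.     -0.0012 -0.0001]]
scene row 24 mm from centre: yellowness / blue
-40.0 0 72 | -38.0 1 72 | -36.0 1 80 | -34.0 0 104 | -32.0 1 123 | -30.0 0 127 | -28.0 0 114 | -26.0 -1 91 | -24.0 3 68 | -22.0 24 53 | -20.0 54 40 | -18.0 79 25 | -16.0 83 22 | -14.0 79 25 | -12.0 82 25 | -10.0 82 25 | -8.0 70 24 | -6.0 50 25 | -4.0 54 24 | -2.0 74 21 | 0.0 82 22 | 2.0 76 23 | 4.0 57 38 | 6.0 33 72 | 8.0 14 104 | 10.0 7 115 | 12.0 7 113 | 14.0 7 113 | 16.0 17 102 | 18.0 41 72 | 20.0 68 39 | 22.0 83 21 | 24.0 76 29 | 26.0 42 69 | 28.0 5 116 | 30.0 -7 135 | 32.0 -3 128 | 34.0 -1 126 | 36.0 0 125 | 38.0 -1 126 | 
top row 31 mm from centre: yellowness / blue
-40.0 0 20 | -38.0 0 20 | -36.0 0 18 | -34.0 0 23 | -32.0 -1 39 | -30.0 -1 45 | -28.0 0 47 | -26.0 -2 48 | -24.0 -4 45 | -22.0 11 39 | -20.0 75 58 | -18.0 95 68 | -16.0 85 65 | -14.0 69 58 | -12.0 67 58 | -10.0 85 65 | -8.0 91 68 | -6.0 84 65 | -4.0 70 54 | -2.0 56 42 | 0.0 22 46 | 2.0 9 34 | 4.0 7 21 | 6.0 3 21 | 8.0 2 21 | 10.0 2 22 | 12.0 2 22 | 14.0 3 23 | 16.0 2 24 | 18.0 3 23 | 20.0 3 25 | 22.0 3 25 | 24.0 3 25 | 26.0 3 25 | 28.0 3 26 | 30.0 4 26 | 32.0 4 27 | 34.0 4 27 | 36.0 4 28 | 38.0 4 29 |
```

View pics/b1.png

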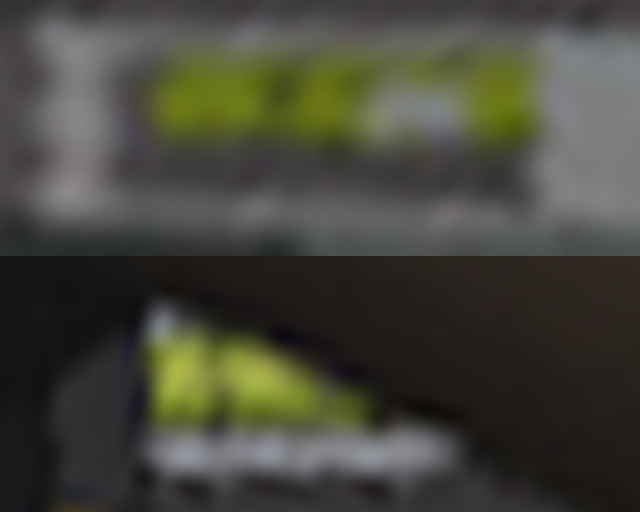

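The bubble sits about 6 mm towards the hinge: in the rectified scene view it is centred at +11.4 and the line at −5.5 puts the vial centre at about +5. So the foot is low by about 0.016 rad, which agrees with the contact height (−0.018) and calls for about 1.7 rad clockwise. I'll go to the knob.

Request:
servo_tool([
  [[-0.01, 0, 0, 0, 0, 0, 0], [-0.02, 0, 0, 0, 0, 0, 0], [-0.02, 0, 0, 0, 0, 0, 0], [-0.02, 0, 0, 0, 0, 0, 0.65], [0, 0, -0.022, -0.1, 0, 0, 0.65]],
])

```text
time_s: 12.45
eef_pos: [0.5144, -0.1017, 0.1829]
tool_rot: [-1.092, 1.275, 1.085]
contact_force: [1.1, -0.7, -0.6]
grip_width: 0.1
```

Request:
servo_tool([
  [[0, 0, 0, 0.1, 0, 0, 0.65], [0, 0, -0.02, 0, 0, 0, 0.65], [0, 0, -0.025, 0, 0, 0, 0.65], [0, 0.001, -0.025, 0, 0, 0, 0.65], [0, 0, 0, -0.12, 0, 0, 0.65]],
])

```text
time_s: 12.87
eef_pos: [0.4908, -0.1729, 0.1787]
tool_rot: [-1.101, 1.274, 1.102]
contact_force: [0.1, 1.0, -0.5]
grip_width: 0.471
```

Request:
servo_tool([
  [[0, 0, 0, -0.12, 0, 0, 0.65], [0, 0, 0, -0.12, 0, 0, 0.65], [0, 0, 0, -0.12, 0, 0, 0.65], [0, 0, 0, -0.12, 0, 0, 0.65], [0, 0, 0, 0, 0, 0, 0.65]],
])

```text
time_s: 13.28
eef_pos: [0.4921, -0.1705, 0.1787]
tool_rot: [-1.457, 1.026, 1.457]
contact_force: [-0.3, -0.3, -0.0]
grip_width: 0.649
```

```bash
python3 - <<'E'
from h import *
o,T=obs();print(o["q"])
t=snapshot("top");s=snapshot("scene")
f=lambda im,x,y,w,h,k:cv2.resize(im[y:y+h,x:x+w,::-1],None,fx=k,fy=k,interpolation=cv2.INTER_CUBIC)
cv2.imwrite("pics/c6.png",np.hstack([f(s,195,110,80,100,5),f(t,265,170,80,100,5)]))
print(T.T@(np.array([.4922,-.171,.1])-o["eef_pos"]))
E
```

```text
t 13.2833 pos [ 0.4921 -0.1705  0.1787] F [-0.2858 -0.28   -0.0202] M [ 0.1043  0.0012 -0.0677] g 0.649
tool axes (cols)
 [[ 0.0006 -0.9417 -0.3366]
 [ 0.0005 -0.3366  0.9417]
 [-1.     -0.0007  0.0002]]
[ 0.0432  0.1432 -0.3944 -0.0005 -1.0326  0.3004]
[ 0.0787  0.0001 -0.0005]
```

View pics/c6.png

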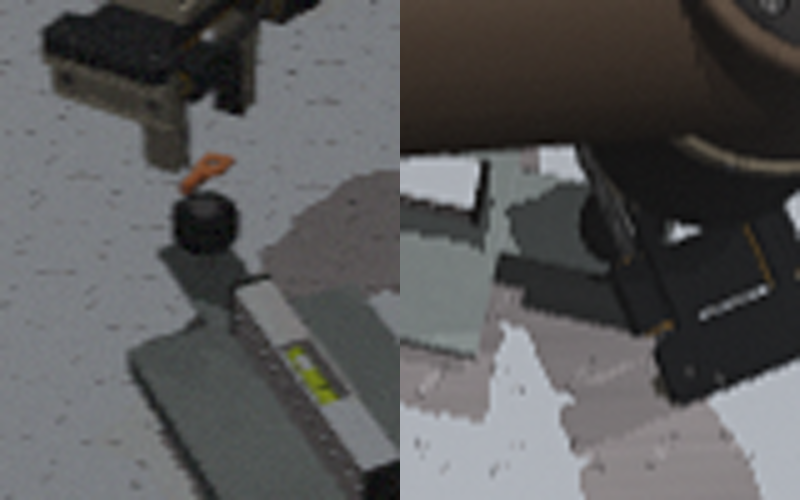

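The gripper is centred over the knob, whose top is now about 7 mm lower at roughly 0.127. I'll descend, grip and turn 1.7 rad clockwise.

Request:
servo_tool([
  [[0.018, 0, 0, 0, 0, 0, 0.65], [0.02, 0, 0, 0, 0, 0, 0.65], [0.02, 0, 0, 0, 0, 0, 0.65], [0.015, 0, 0, 0, 0, 0, 0.65], [0.006, 0, 0, 0, 0, 0, 0.65]],
])

```text
time_s: 13.8
eef_pos: [0.4906, -0.1706, 0.0975]
tool_rot: [-1.449, 1.034, 1.453]
contact_force: [-0.5, 0.4, -0.2]
grip_width: 0.65
```

Request:
servo_tool([
  [[0, 0, 0, 0, 0, 0, 0.3], [0, 0, 0, 0, 0, 0, 0.3], [0, 0, 0, 0, 0, 0, 0.3], [0, 0, 0, 0, 0, 0, 0.3], [0, 0, 0, 0, 0, 0, 0.3]],
])

```text
time_s: 14.22
eef_pos: [0.4923, -0.171, 0.1005]
tool_rot: [-1.454, 1.029, 1.452]
contact_force: [-0.3, -2.0, 0.5]
grip_width: 0.445
```

Request:
servo_tool([
  [[0, 0, 0, 0, 0, 0, 0], [0, 0, 0, 0, 0, 0, 0], [0, 0, 0, 0.06, 0, 0, 0], [0, 0, 0, 0.12, 0, 0, 0], [0, 0, 0, 0.12, 0, 0, 0]],
])

```text
time_s: 14.63
eef_pos: [0.4925, -0.1709, 0.1]
tool_rot: [-1.234, 1.193, 1.232]
contact_force: [1.3, -1.7, 0.2]
grip_width: 0.447
```

Request:
servo_tool([
  [[0, 0, 0, 0.12, 0, 0, 0], [0, 0, 0, 0.12, 0, 0, 0], [0, 0, 0, 0.12, 0, 0, 0], [0, 0, 0, 0.12, 0, 0, 0], [0, 0, 0, 0.12, 0, 0, 0]],
])

```text
time_s: 15.05
eef_pos: [0.493, -0.1709, 0.1001]
tool_rot: [-0.783, 1.424, 0.78]
contact_force: [1.2, -2.7, -1.0]
grip_width: 0.449
```

Request:
servo_tool([
  [[0, 0, 0, 0.12, 0, 0, 0], [0, 0, 0, 0.12, 0, 0, 0], [0, 0, 0, 0.12, 0, 0, 0], [0, 0, 0, 0.12, 0, 0, 0], [0, 0, 0, 0.12, 0, 0, 0]],
])

```text
time_s: 15.47
eef_pos: [0.4932, -0.1712, 0.1001]
tool_rot: [-0.317, 1.545, 0.315]
contact_force: [2.4, -2.9, -3.0]
grip_width: 0.449
```

Request:
servo_tool([
  [[0, 0, 0, 0.12, 0, 0, 0], [0, 0, 0, 0.08, 0, 0, 0], [0, 0, 0, 0, 0, 0, 0], [0, 0, 0, 0, 0, 0, 0]],
])

```text
time_s: 15.8
eef_pos: [0.4932, -0.1713, 0.1001]
tool_rot: [-0.166, 1.562, 0.165]
contact_force: [3.7, -3.9, -3.9]
grip_width: 0.449
```

```bash
python3 - <<'E'
from h import *
o,T=obs();print(o["q"])
E
```

```text
t 15.8 pos [ 0.4932 -0.1713  0.1001] F [ 3.6619 -3.9137 -3.8545] M [-2.2718 -1.7458 -0.0616] g 0.449
tool axes (cols)
 [[ 0.0026 -0.2093  0.9779]
 [-0.0009  0.9779  0.2093]
 [-1.     -0.0014  0.0024]]
[ 0.0427  0.2292 -0.4939  0.0013 -0.8452 -1.4036]
```

Request:
servo_tool([
  [[0, 0, 0, 0, 0, 0, 0.65], [0, 0, 0, 0, 0, 0, 0.65], [0, 0, 0, 0, 0, 0, 0.65], [0, 0, 0, 0, 0, 0, 0.65], [-0.01, 0, 0, 0, 0, 0, 0.65]],
])

```text
time_s: 16.22
eef_pos: [0.4903, -0.1706, 0.1082]
tool_rot: [-0.163, 1.568, 0.165]
contact_force: [-0.3, 0.2, -0.2]
grip_width: 0.647
```

Request:
servo_tool([
  [[-0.02, 0, 0, 0, 0, 0, 0.65], [-0.02, 0, 0, 0, 0, 0, 0.65], [-0.02, 0, 0, -0.11, 0, 0, 0], [0, 0, 0, -0.11, 0, 0, 0], [0, 0, 0, -0.11, 0, 0, 0]],
])

```text
time_s: 16.63
eef_pos: [0.4927, -0.1708, 0.172]
tool_rot: [-0.427, 1.525, 0.426]
contact_force: [0.9, -0.4, -0.7]
grip_width: 0.483
```

Request:
servo_tool([
  [[0, 0, 0, -0.11, 0, 0, 0], [0, 0, 0, -0.11, 0, 0, 0], [0, 0, 0, -0.11, 0, 0, 0], [0, 0, 0, -0.11, 0, 0, 0], [0, 0, 0, -0.11, 0, 0, 0]],
])

```text
time_s: 17.05
eef_pos: [0.4918, -0.1708, 0.1704]
tool_rot: [-0.852, 1.397, 0.851]
contact_force: [0.0, -0.2, 0.1]
grip_width: 0.103
```

Request:
servo_tool([
  [[0, 0, 0, -0.11, 0, 0, 0], [0, 0, 0, -0.11, 0, 0, 0], [0, 0, 0.025, 0, 0, 0, 0], [0, 0, 0.035, 0, 0, 0, 0], [0, 0, 0.032, 0, 0, 0, 0]],
])

```text
time_s: 17.47
eef_pos: [0.5157, -0.0812, 0.1705]
tool_rot: [-1.013, 1.322, 1.012]
contact_force: [1.0, 1.1, 0.1]
grip_width: 0.006
```

Request:
servo_tool([
  [[0, 0, 0, 0, 0, 0, 0], [0, 0, 0, 0, 0, 0, 0]],
])

```text
time_s: 17.63
eef_pos: [0.516, -0.0806, 0.1703]
tool_rot: [-1.016, 1.32, 1.016]
contact_force: [-1.2, -0.6, 0.6]
grip_width: 0.006
```

```bash
python3 - <<'E'
from h import *
o,T=obs()
print(T.T@(np.array([.517,-.082,.12])-o["eef_pos"]),"xturn",np.arctan2(*(T.T@[-.9661,.258,0])[[2,1]]))
for n in("scene","top"): cv2.imwrite(f"pics/k_{n}.png",snapshot(n)[...,::-1])
E
```

```text
t 17.6333 pos [ 0.516  -0.0806  0.1703] F [-1.1518 -0.6035  0.5777] M [ 0.0834 -0.0264  0.03  ] g 0.006
tool axes (cols)
 [[ 0.0005 -0.9666  0.2564]
 [ 0.0001  0.2564  0.9666]
 [-1.     -0.0004  0.0002]]
[ 0.0503 -0.0013 -0.0011] xturn 0.0017117780677732579
```

Request:
servo_tool([
  [[0.015, -0.001, -0.001, 0, 0, 0, 0], [0.02, 0, 0, 0, 0, 0, 0], [0.012, 0, 0, 0, 0, 0, 0], [0.006, 0, 0, 0, 0, 0, 0], [0.002, 0, 0, 0, 0, 0, 0]],
])

```text
time_s: 18.15
eef_pos: [0.5155, -0.0842, 0.1138]
tool_rot: [-1.013, 1.324, 1.014]
contact_force: [-0.4, -1.8, -0.6]
grip_width: 0.008
```

Request:
servo_tool([
  [[0.001, 0, 0, 0, 0, 0, 0], [0, 0, 0, 0, 0, 0, 0], [0, 0, 0, 0, 0, 0, 0]],
])

```text
time_s: 18.4
eef_pos: [0.5167, -0.0834, 0.1144]
tool_rot: [-1.014, 1.321, 1.013]
contact_force: [-1.2, -0.5, 1.7]
grip_width: 0.007
```

Request:
servo_tool([
  [[0.001, 0, 0, 0, 0, 0, 0], [0, 0, 0, 0, 0, 0, 0], [0, 0, 0, 0, 0, 0, 0]],
])

```text
time_s: 18.65
eef_pos: [0.5168, -0.0832, 0.113]
tool_rot: [-1.015, 1.321, 1.013]
contact_force: [0.7, -1.4, 2.7]
grip_width: 0.007
```

Request:
servo_tool([
  [[0.001, 0, 0, 0, 0, 0, 0], [0, 0, 0, 0, 0, 0, 0], [0, 0, 0, 0, 0, 0, 0]],
])

```text
time_s: 18.9
eef_pos: [0.5168, -0.0833, 0.1126]
tool_rot: [-1.015, 1.321, 1.013]
contact_force: [-1.6, -1.2, 9.9]
grip_width: 0.003
```

Request:
servo_tool([
  [[0.0007, 0, 0, 0, 0, 0, 0], [0, 0, 0, 0, 0, 0, 0], [0, 0, 0, 0, 0, 0, 0]],
])

```text
time_s: 19.15
eef_pos: [0.5169, -0.0833, 0.1125]
tool_rot: [-1.016, 1.321, 1.013]
contact_force: [-3.9, -0.9, 14.7]
grip_width: 0.004
```

Request:
servo_tool([
  [[-0.0003, 0, 0, 0, 0, 0, 0], [0, 0, 0, 0, 0, 0, 0], [0, 0, 0, 0, 0, 0, 0], [0, 0, 0, 0, 0, 0, 0], [0, 0, 0, 0, 0, 0, 0]],
])

```text
time_s: 19.57
eef_pos: [0.5168, -0.0833, 0.1125]
tool_rot: [-1.015, 1.321, 1.013]
contact_force: [-3.7, -0.2, 12.4]
grip_width: 0.004
```

Request:
servo_tool([
  [[0, 0, 0, 0, 0, 0, 0], [0, 0, 0, 0, 0, 0, 0], [0, 0, 0, 0, 0, 0, 0], [0, 0, 0, 0, 0, 0, 0], [0, 0, 0, 0, 0, 0, 0]],
])

```text
time_s: 19.98
eef_pos: [0.5168, -0.0833, 0.1125]
tool_rot: [-1.015, 1.321, 1.013]
contact_force: [-3.5, -0.7, 12.7]
grip_width: 0.003
```

Request:
servo_tool([
  [[0, 0, 0, 0, 0, 0, 0], [0, 0, 0, 0, 0, 0, 0], [0, 0, 0, 0, 0, 0, 0], [0, 0, 0, 0, 0, 0, 0], [0, 0, 0, 0, 0, 0, 0]],
])

```text
time_s: 20.4
eef_pos: [0.5169, -0.0833, 0.1126]
tool_rot: [-1.015, 1.321, 1.013]
contact_force: [-4.1, -0.9, 12.3]
grip_width: 0.005
```

```bash
python3 bub.py b2
```

```text
t 20.4 pos [ 0.5169 -0.0833  0.1126] F [-4.0553 -0.8646 12.2826] M [-0.1574  1.3117 -0.0359] g 0.005
tool axes (cols)
 [[ 0.0015 -0.966   0.2585]
 [-0.0004  0.2585  0.966 ]
 [-1.     -0.0015  0.    ]]
scene row 26 mm from centre: yellowness / blue
-40.0 0 69 | -38.0 0 81 | -36.0 0 104 | -34.0 0 125 | -32.0 0 132 | -30.0 -1 124 | -28.0 -3 100 | -26.0 -3 78 | -24.0 14 62 | -22.0 44 45 | -20.0 70 31 | -18.0 86 21 | -16.0 85 21 | -14.0 82 25 | -12.0 81 23 | -10.0 67 22 | -8.0 58 21 | -6.0 65 23 | -4.0 62 41 | -2.0 35 75 | 0.0 9 108 | 2.0 5 119 | 4.0 9 114 | 6.0 7 117 | 8.0 8 119 | 10.0 21 96 | 12.0 35 58 | 14.0 49 30 | 16.0 67 23 | 18.0 76 27 | 20.0 84 23 | 22.0 90 15 | 24.0 75 32 | 26.0 39 78 | 28.0 6 118 | 30.0 -6 133 | 32.0 -3 128 | 34.0 -3 127 | 36.0 -4 130 | 38.0 -5 132 | 
top row 31 mm from centre: yellowness / blue
-40.0 0 20 | -38.0 0 21 | -36.0 0 20 | -34.0 0 25 | -32.0 -1 43 | -30.0 -1 46 | -28.0 -1 47 | -26.0 -6 46 | -24.0 0 43 | -22.0 49 50 | -20.0 82 62 | -18.0 88 66 | -16.0 89 68 | -14.0 80 62 | -12.0 47 45 | -10.0 81 55 | -8.0 81 73 | -6.0 33 124 | -4.0 -2 156 | -2.0 6 95 | 0.0 6 74 | 2.0 9 52 | 4.0 9 30 | 6.0 5 20 | 8.0 2 20 | 10.0 1 21 | 12.0 2 22 | 14.0 3 22 | 16.0 2 24 | 18.0 2 24 | 20.0 2 25 | 22.0 3 25 | 24.0 4 25 | 26.0 3 26 | 28.0 3 26 | 30.0 3 26 | 32.0 4 27 | 34.0 3 28 | 36.0 3 27 | 38.0 4 28 |
```

View pics/b2.png

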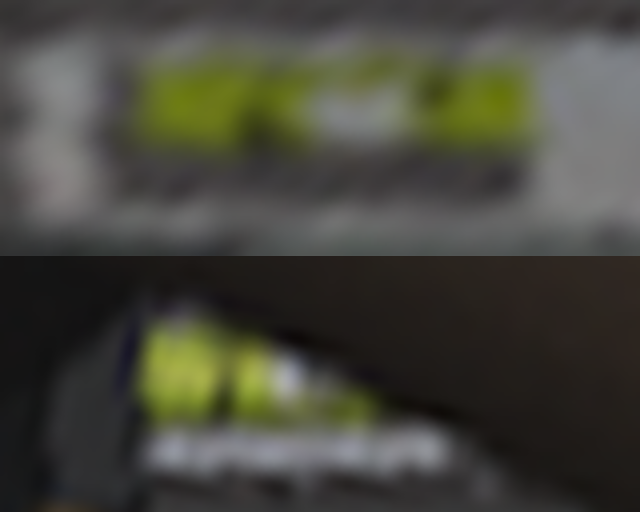

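The scene view shows the lines at −8 and +13.5 and the bubble from −2.3 to 11.3, so the offset is about +1.7 mm. The top view agrees: a 5.7 mm gap between line and bubble edge. That is inside the lines but with little margin, so I'll give the knob 0.45 rad more.

Request:
servo_tool([
  [[-0.01, 0, 0, 0, 0, 0, 0], [-0.02, 0, 0, 0, 0, 0, 0], [-0.02, 0, 0, 0, 0, 0, 0], [-0.012, 0, 0, 0, 0, 0, 0.65], [0, 0, 0, 0, 0, 0, 0.65]],
])

```text
time_s: 21.12
eef_pos: [0.5181, -0.0828, 0.1763]
tool_rot: [-1.016, 1.317, 1.012]
contact_force: [0.6, -0.1, -0.1]
grip_width: 0.104
```

Request:
servo_tool([
  [[0, 0, -0.025, 0, 0, 0, 0.65], [0, 0, -0.03, 0, 0, 0, 0.65], [0, 0, -0.025, 0, 0, 0, 0.65], [0, 0, -0.011, 0, 0, 0, 0.65], [0, 0, 0, 0, 0, 0, 0.65]],
])

```text
time_s: 21.53
eef_pos: [0.4919, -0.1725, 0.1728]
tool_rot: [-1.012, 1.323, 1.013]
contact_force: [-0.1, 0.6, -0.0]
grip_width: 0.474
```

Request:
servo_tool([
  [[0, 0, 0, 0, 0, 0, 0.65], [0, 0, 0, 0, 0, 0, 0.65]],
])

```text
time_s: 21.7
eef_pos: [0.4929, -0.1706, 0.173]
tool_rot: [-1.014, 1.322, 1.014]
contact_force: [0.1, 0.4, -0.8]
grip_width: 0.617
```

```bash
python3 - <<'E'
from h import *
o,T=obs();print(o["q"]);print(T.T@(np.array([.4928,-.171,.098])-o["eef_pos"]))
E
```

```text
t 21.7 pos [ 0.4929 -0.1706  0.173 ] F [ 0.0557  0.3509 -0.8205] M [ 0.1377 -0.0462 -0.0182] g 0.617
tool axes (cols)
 [[-0.0001 -0.9658  0.2594]
 [ 0.0002  0.2594  0.9658]
 [-1.      0.0002  0.0002]]
[ 0.0432  0.1503 -0.4003 -0.0003 -1.0203 -0.3054]
[ 0.075  -0.     -0.0004]
```

Request:
servo_tool([
  [[0.018, 0, 0, 0, 0, 0, 0.65], [0.02, 0, 0, 0, 0, 0, 0.65], [0.02, 0, 0, 0, 0, 0, 0.65], [0.012, 0, 0, 0, 0, 0, 0.65], [0.005, 0, 0, 0, 0, 0, 0.65]],
])

```text
time_s: 22.12
eef_pos: [0.4919, -0.17, 0.0962]
tool_rot: [-1.013, 1.324, 1.017]
contact_force: [0.1, -0.1, -0.8]
grip_width: 0.65
```

Request:
servo_tool([
  [[0, 0, 0, 0, 0, 0, 0], [0, 0, 0, 0, 0, 0, 0], [0, 0, 0, 0, 0, 0, 0], [0, 0, 0, 0, 0, 0, 0], [0, 0, 0, 0, 0, 0, 0]],
])

```text
time_s: 22.53
eef_pos: [0.4927, -0.1707, 0.0987]
tool_rot: [-1.014, 1.321, 1.014]
contact_force: [-0.4, 3.3, -0.7]
grip_width: 0.448
```

Request:
servo_tool([
  [[0, 0, 0, 0, 0, 0, 0], [0, 0, 0, 0.11, 0, 0, 0], [0, 0, 0, 0.12, 0, 0, 0], [0, 0, 0, 0.12, 0, 0, 0], [0, 0, 0, 0.1, 0, 0, 0]],
])

```text
time_s: 22.95
eef_pos: [0.4933, -0.171, 0.0985]
tool_rot: [-0.666, 1.465, 0.665]
contact_force: [-0.9, 1.9, -1.3]
grip_width: 0.448
```

Request:
servo_tool([
  [[0, 0, 0, 0, 0, 0, 0], [0, 0, 0, 0, 0, 0, 0], [0, 0, 0, 0, 0, 0, 0.65], [0, 0, 0, 0, 0, 0, 0.65], [0, 0, 0, 0, 0, 0, 0.65]],
])

```text
time_s: 23.37
eef_pos: [0.4929, -0.1714, 0.0984]
tool_rot: [-0.672, 1.464, 0.671]
contact_force: [-0.2, 0.0, -0.5]
grip_width: 0.604
```

Request:
servo_tool([
  [[0, 0, 0, 0, 0, 0, 0.65], [-0.01, 0, 0, 0, 0, 0, 0.65], [-0.02, 0, 0, 0, 0, 0, 0.65], [-0.02, 0, 0, 0, 0, 0, 0.65], [-0.022, 0, 0, 0, 0, 0, 0.65]],
])

```text
time_s: 23.78
eef_pos: [0.4924, -0.1712, 0.1714]
tool_rot: [-0.671, 1.465, 0.671]
contact_force: [0.8, 0.2, -0.7]
grip_width: 0.656
```

Request:
servo_tool([
  [[0, 0, 0, -0.11, 0, 0, 0], [0, 0, 0, -0.12, 0, 0, 0], [0, 0, 0, -0.12, 0, 0, 0], [0, 0, 0, -0.1, 0, 0, 0], [0, 0, 0, 0, 0, 0, 0]],
])

```text
time_s: 24.2
eef_pos: [0.4929, -0.1712, 0.1711]
tool_rot: [-1.018, 1.319, 1.017]
contact_force: [-1.5, -0.7, -1.0]
grip_width: 0.336
```

Request:
servo_tool([
  [[0, 0, 0.025, 0, 0, 0, 0], [0, 0, 0.03, 0, 0, 0, 0], [0, 0, 0.025, 0, 0, 0, 0], [0, 0, 0.011, 0, 0, 0, 0], [0, 0, 0, 0, 0, 0, 0]],
])

```text
time_s: 24.62
eef_pos: [0.5171, -0.0815, 0.1707]
tool_rot: [-1.014, 1.321, 1.013]
contact_force: [0.2, -0.8, 0.0]
grip_width: 0.011
```

Request:
servo_tool([
  [[0, 0, 0, 0, 0, 0, 0], [0, 0, 0, 0, 0, 0, 0]],
])

```text
time_s: 24.78
eef_pos: [0.5161, -0.0836, 0.1703]
tool_rot: [-1.013, 1.323, 1.013]
contact_force: [-0.2, -0.3, -0.0]
grip_width: 0.006
```

```bash
python3 - <<'E'
from h import *
o,T=obs();print(T.T@(np.array([.517,-.083,.12])-o["eef_pos"]),"xturn",np.arctan2(*(T.T@[-.9661,.258,0])[[2,1]]))
E
```

```text
t 24.7833 pos [ 0.5161 -0.0836  0.1703] F [-0.1985 -0.2503 -0.0012] M [ 0.085  -0.0842  0.0079] g 0.006
tool axes (cols)
 [[-0.0002 -0.9656  0.2602]
 [-0.0001  0.2602  0.9656]
 [-1.      0.0002 -0.0002]]
[ 0.0503 -0.0007  0.0009] xturn -0.0022776744408838008
```

Request:
servo_tool([
  [[0.015, -0.0005, 0, 0, 0, 0, 0], [0.02, 0, 0, 0, 0, 0, 0], [0.012, 0, 0, 0, 0, 0, 0], [0.006, 0, 0, 0, 0, 0, 0], [0.002, 0, 0, 0, 0, 0, 0]],
])

```text
time_s: 25.2
eef_pos: [0.516, -0.0843, 0.1143]
tool_rot: [-1.012, 1.324, 1.014]
contact_force: [-3.0, -1.3, 6.2]
grip_width: 0.005
```

Request:
servo_tool([
  [[0.001, 0, 0, 0, 0, 0, 0], [0, 0, 0, 0, 0, 0, 0], [0, 0, 0, 0, 0, 0, 0]],
])

```text
time_s: 25.45
eef_pos: [0.5172, -0.0836, 0.1149]
tool_rot: [-1.014, 1.321, 1.013]
contact_force: [-0.6, -1.7, 0.7]
grip_width: 0.006
```

Request:
servo_tool([
  [[0.001, 0.0003, 0, 0, 0, 0, 0], [0, 0, 0, 0, 0, 0, 0], [0, 0, 0, 0, 0, 0, 0]],
])

```text
time_s: 25.7
eef_pos: [0.517, -0.0832, 0.1137]
tool_rot: [-1.015, 1.321, 1.013]
contact_force: [-0.0, -1.2, 1.1]
grip_width: 0.003
```

Request:
servo_tool([
  [[0.0005, 0.0002, 0, 0, 0, 0, 0], [0, 0, 0, 0, 0, 0, 0], [0, 0, 0, 0, 0, 0, 0]],
])

```text
time_s: 25.95
eef_pos: [0.517, -0.0832, 0.1134]
tool_rot: [-1.015, 1.321, 1.013]
contact_force: [-0.2, -0.7, 5.1]
grip_width: 0.001
```

Request:
servo_tool([
  [[0.0008, 0.0002, 0, 0, 0, 0, 0], [0, 0, 0, 0, 0, 0, 0], [0, 0, 0, 0, 0, 0, 0], [0, 0, 0, 0, 0, 0, 0], [0, 0, 0, 0, 0, 0, 0]],
])

```text
time_s: 26.37
eef_pos: [0.517, -0.0832, 0.1133]
tool_rot: [-1.016, 1.32, 1.013]
contact_force: [-1.8, -0.3, 11.1]
grip_width: 0.006
```

Request:
servo_tool([
  [[0, 0, 0, 0, 0, 0, 0], [0, 0, 0, 0, 0, 0, 0], [0, 0, 0, 0, 0, 0, 0], [0, 0, 0, 0, 0, 0, 0], [0, 0, 0, 0, 0, 0, 0]],
])

```text
time_s: 26.78
eef_pos: [0.517, -0.0832, 0.1133]
tool_rot: [-1.016, 1.32, 1.013]
contact_force: [-2.4, -0.7, 10.8]
grip_width: 0.005
```

Request:
servo_tool([
  [[0, 0, 0, 0, 0, 0, 0], [0, 0, 0, 0, 0, 0, 0], [0, 0, 0, 0, 0, 0, 0], [0, 0, 0, 0, 0, 0, 0], [0, 0, 0, 0, 0, 0, 0]],
])

```text
time_s: 27.2
eef_pos: [0.517, -0.0832, 0.1133]
tool_rot: [-1.016, 1.32, 1.013]
contact_force: [-2.1, -0.1, 11.1]
grip_width: 0.002
```

```bash
python3 bub.py b3; python3 - <<'E'
import cv2,numpy as np
b=cv2.imread("pics/b3.png");s=cv2.imread("pics/b3_scene.png")[110:260,180:340]
cv2.imwrite("pics/b3v.png",np.vstack([b[:256],cv2.resize(s,(352,330),interpolation=cv2.INTER_CUBIC).copy() if 0 else cv2.copyMakeBorder(cv2.resize(s,(352,330),interpolation=cv2.INTER_CUBIC),0,0,0,288,cv2.BORDER_CONSTANT)]))
E
```

```text
t 27.2 pos [ 0.517  -0.0832  0.1133] F [-2.1166 -0.1089 11.0672] M [-0.1949  0.6968 -0.0482] g 0.002
tool axes (cols)
 [[ 0.0021 -0.966   0.2585]
 [-0.0004  0.2585  0.966 ]
 [-1.     -0.0021  0.0002]]
scene row 26 mm from centre: yellowness / blue
-40.0 0 70 | -38.0 0 82 | -36.0 0 104 | -34.0 0 124 | -32.0 -1 131 | -30.0 -2 124 | -28.0 0 99 | -26.0 5 74 | -24.0 23 57 | -22.0 52 40 | -20.0 76 27 | -18.0 85 22 | -16.0 81 25 | -14.0 80 25 | -12.0 85 22 | -10.0 83 22 | -8.0 75 25 | -6.0 56 41 | -4.0 26 80 | -2.0 8 109 | 0.0 7 114 | 2.0 11 109 | 4.0 9 111 | 6.0 13 108 | 8.0 33 88 | 10.0 52 54 | 12.0 52 31 | 14.0 49 26 | 16.0 64 27 | 18.0 77 27 | 20.0 85 21 | 22.0 91 13 | 24.0 75 32 | 26.0 38 77 | 28.0 5 117 | 30.0 -7 133 | 32.0 -4 130 | 34.0 -3 129 | 36.0 -5 130 | 38.0 -7 131 | 
top row 30 mm from centre: yellowness / blue
-40.0 0 20 | -38.0 0 21 | -36.0 0 20 | -34.0 0 23 | -32.0 0 40 | -30.0 -1 46 | -28.0 -1 48 | -26.0 -5 47 | -24.0 -3 45 | -22.0 36 47 | -20.0 80 62 | -18.0 90 69 | -16.0 90 70 | -14.0 88 66 | -12.0 55 48 | -10.0 74 52 | -8.0 41 113 | -6.0 -7 169 | -4.0 -5 156 | -2.0 0 119 | 0.0 4 79 | 2.0 7 46 | 4.0 5 28 | 6.0 1 21 | 8.0 1 21 | 10.0 1 22 | 12.0 2 23 | 14.0 3 23 | 16.0 3 23 | 18.0 2 24 | 20.0 2 26 | 22.0 2 26 | 24.0 3 25 | 26.0 4 25 | 28.0 3 26 | 30.0 4 26 | 32.0 4 26 | 34.0 4 27 | 36.0 4 28 | 38.0 4 29 |
```

View pics/b3v.png

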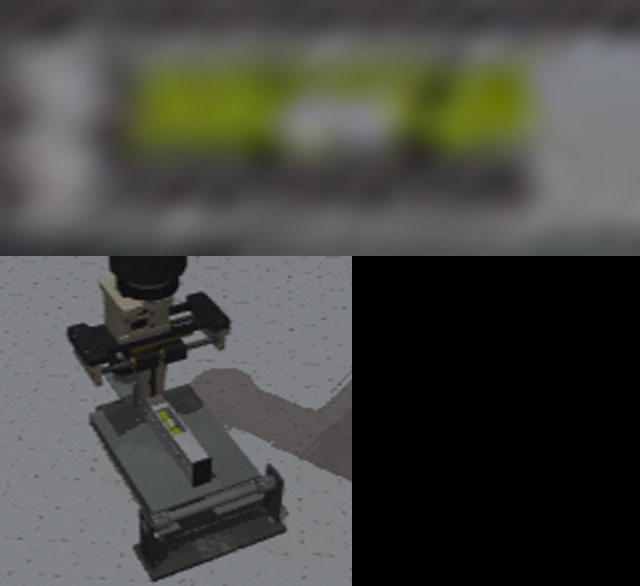

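The bubble now spans −4.5 to 9.3, centred at 2.4, with the mid-line at about 2.75, so it is about 0.3 mm off. The top view's gap between line and bubble edge (about 3.5 mm) agrees. The push on the level is a steady 11 N, and I'm handing in.

```bash
python3 -c "
from cell import *
o=get_obs();print(o['time_s'],o['contact_force']);print(finish_job())"
```

```text
27.5 [-3.14837311 -1.26417351 11.12464119]
the job is handed in; nothing more can be done
None
```

The shelf is levelled and the job is handed in at 27.5 s, with the arm still pressing the level.

**What I did:** I laid the level in the middle of the shelf, lengthwise, and pressed it to read the slope. I turned the knob clockwise 1.7 rad, pressed and re-read, then added 0.45 rad. With one arm I could not press and turn at once, so I did them in alternation. The closed fingertips now press only on the solid top of the level, on its foot side.

**Last checks:**
- **Force:** the downward push was steady at about 11 N, with 2–3 N sideways.
- **Foot bearing:** the contact was stiff at height 0.1133 m, so the foot is bedded. A level shelf would put it at 0.113 m.
- **Bubble:** the scene view puts it about 0.3 mm from centre, within the 2.5 mm allowed. The top view is partly hidden by the arm, but its visible gap of about 3.5 mm between line and bubble edge agrees.

**Uncertainties:** the two cameras differed by about 6 mm in absolute position along the level, so I judged the bubble only against the vial's own lines. The pixels limit that reading to roughly ±0.7 mm. The arm's route stayed clear of the small parts, but I did not re-measure them at the end.

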